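Spot-check two laboratory hotplates with a contact thermometer

TASK

Take the contact thermometer out of its tube holder and touch its tip inside the ring mark on the hotplate with the round top, keeping it there for about half a second, then do the same on the hotplate with the square top. Afterwards hang the thermometer back in its holder, upright, and let go of it.

Things in the scene. Friction and masses are not known exactly. Their poses are not given: they have to be found in the camera images.
- probe: Contact thermometer, a stick 150 mm tall, 0.12 kg, hanging upright in the holder, any turn. Origin: tip end; z: up its axis. From z = 0: copper tip 8 mm across, sprung (gives up to 8 mm; 1 N at first touch, 5 N fully in); steel stem 10 mm across; black flange 60 mm across, z = 70 to 76 mm; white round handle 24 mm across, z = 76 to 150 mm, to grip from above near z = 115 mm.
- holder: Grey upright tube fixed to the bench, 85 mm high, 60 mm across, bore 32 mm right down, on a round foot 90 mm across. Origin: on the tube's axis at bench level, z up. With the flange on the tube's rim, the tip end is 15 mm above the bench. A white crucible (32 mm high) and an amber vial (50 mm high) stand loose beside it, 65 to 90 mm from its axis.
- round_hotplate: Grey hotplate, off and cold, fixed to the bench, with a round aluminium top plate 120 mm across. Origin: at bench level under the plate's centre, z up; its control panel with two black knobs is at its -x side, to 115 mm. The plate's top face is at z = 100 mm; an engraved dark ring 32 mm across with a dot marks its centre (x = y = 0).
- square_hotplate: The same kind of hotplate, fixed, with a square aluminium top plate 115 x 115 mm. Origin: at bench level under the plate's centre, z up; panel at -x. Top face at z = 100 mm, the same ring mark at its centre. A third such hotplate, with a narrow oblong plate (120 x 66 mm) and the same ring and height, stands near and plays no part.
There are look-alikes about, which are no part of the job. What is shaped like the holder but purple or yellow is not meant.

How it is judged:
By the outcome, as a careful person would: the job done as asked, in the order asked, and still so for the second after the job is handed in, with the robot touching nothing.
It also fails if it takes over 54 s, if anything falls off the work surface, if the arm or the gripper's body presses on something with over 40 N, if the wrist force passes 120 N, or if a joint passes its speed limit or range.

ROBOT

A 6-joint arm with a two-finger parallel gripper is mounted at the origin on the work surface. World frame = base frame: x ahead of the robot, y to its left, z up, the work surface at z = 0. Lengths are in m, angles in rad, forces in N, time in s.
With the tool pointing down it reaches from about 0.35 to 0.975 m from the base axis. Payload 4.9 kg.
Tool frame: the origin (TCP) lies at the very end of the fingers, on their centre line; the grasp point (between the pads) lies manip.grip_point_offset behind it (manip.grip_point_offset is the distance from the TCP to the grasp point, in m); z points along the fingers, y is the direction in which the jaws open and shut (so a half turn about z gives the same grasp; the last joint's range is limited). The gripper opens to 85 mm and grips with 20 to 120 N. Pads are 22 mm wide; open, the fingers measure 114 mm over their backs; the gripper's body (76 mm by 85 mm) begins 54 mm behind the grasp point. The pads swing forward as they close: fully open they stand 13 mm farther back than shut.
Start: joints at [1.11, 0.053, 1.613, -0, 1.476, -0.119], TCP at [0.209, 0.589, 0.231] pointing down, gripper open.
Joint ranges: [-3.01, 3.01], [-1.01, 2.22], [0.06, 2.58], [-1.02, 4.17], [0.09, 2.62], [-3.14, 3.14]. Speed limits (rad/s): [2.57, 2.57, 3.14, 3.14, 3.14, 3.14].

INTERFACE

Orientations are given as a unit quaternion [w, x, y, z].
In Python, from plant import status, grab_frame, camera_params, ticket, boxes_of, outline_of, manip gives the robot as it stands. The module is installed in compiled form; this text tells all that it offers.
- The arm moves only by the tool play_rows, never from a script. Its argument "deltas" is a list of rows, each a list of 2 entries, a list of its own where there are three numbers: the shift along the world's x, y, z in m, then the turn about the world's z in rad. A call has 1 to 5 rows; each row is the pose to reach, as a shift and turn from the pose commanded when the call began; what a row does not reach only later rows make up. A row lasts 1/8 s, in which the tool goes at most 62.5 mm and 10.7 degrees, less where a joint would pass 70% of its speed; a pose out of reach is approached as far as the arm can. A call with a gripper value outside its range is refused whole. "grip" is the opening, from -1 (shut) to 1 (fully open), set as the call begins (left out, the last holds). The fingers move at their own pace and stop on an object; the grip force is fixed at half the most. Time passes only in rows, so rows that repeat a pose let the fingers close. It gives the time, the measured TCP pose, the force and the opening at its end, in the units of the state.
- status.state(): the state, without advancing time (a new reading comes with each control period).
- grab_frame(name): name is "scene" or "top" or "wrist"; returns (picture, depth): 420x560x3 uint8, blue, green, red; 420x560 float32, m along the optical axis (not along the pixel's ray), 0 where there is no reading.
- camera_params(name): a dict with "mtx" (3x3 intrinsics, pixels), "world_from_camera" (4x4, takes a point from camera to world coordinates). Camera axes: x right, y up, looking along -z (the intrinsics and any distortion apply to the point x, -y, -z); pixel columns grow to the right and rows downward; lengths in m; the calibration is good to about 2 mm. A picture is of the moment at which its call begins: read the wrist's pose just before it. camera_params takes no time and is no camera call; for the wrist camera it gives the pose at the moment of the call.
- ticket.job_done(): hands the job in, once; it reports no verdict.
Trained networks look in the newest picture that a camera, given by its name, has taken for a name from the list of things; names that differ only in an ending like _2 or _b are one class to them, and where a whole thing is asked for, a point or a joint stands for the part that bears it (a point fixed in the world has none). Each returns a list of dicts, best first, with "confidence" (0 to 1); they miss things now and then, are a little off and sometimes report something else, mostly with a low value. They report only what shows in the picture. A call takes as long as a camera call. They do not tell look-alikes from the thing itself.
- boxes_of(camera, name): "box" ([left, top, right, bottom] in pixels, round what is visible of it).
- outline_of(camera, name): "region" (420x560 bool, what is visible of it) and "box" ([left, top, right, bottom] in pixels, round what is visible of it).
The state is a dict: "time": time; "joint_pos": joint angles; "joint_vel": joint speeds; "joint_efforts": joint torques, N m; "tool_pos": TCP position; "tool_rot": TCP orientation; "contact_force": force on the tool from outside, world axes, zero at the start; "ft_torque": the same for the moment, N m; "gripper_width": opening from 0.0 (shut) to 1.0 (fully open).
Only numpy, scipy, OpenCV 4.12 (cv2) and the standard library are available. Lean on these libraries where they do the work, as an engineer would, in place of code of your own. Each camera call takes 0.05 s, during which the arm holds its last target.

## Working session

There is one attempt and no reset: what is moved stays moved. The work goes in short steps, Python scripts to look and compute and a tool call to move; the robot and the scene stay as the last step left them, time stands still between calls to the robot, and variables do not carry over. Pictures are saved under pics/ and viewed, and the job is handed in when it is done.

Besides the shell and the picture viewer there is one more tool, called after "Request:" as name(argument=value, ...) on one line, values as JSON. play_rows: Moves the arm, as the interface text tells. Its arguments: {"type":"object","properties":{"deltas":{"type":"array"},"grip":{"type":"number"}},"required":["deltas"]}

```bash
mkdir -p pics; python3 - <<'E'
from plant import status, grab_frame, camera_params, boxes_of, manip
import cv2,numpy as np
s=status.state();print(s); print(manip.grip_point_offset)
for n in("scene","top","wrist"):
    p,d=grab_frame(n);cv2.imwrite(f"pics/{n}0.png",p);np.save(f"pics/{n}0_d.npy",d)
    c=camera_params(n);np.savez(f"pics/{n}0_c.npz",**{k:np.array(v) for k,v in c.items()});print(n,c)
    if n!="wrist":
        for k in("probe","holder","round_hotplate","square_hotplate"):
            print(k,[(np.round(b["box"]).tolist(),round(b["confidence"],2)) for b in boxes_of(n,k)])
E
```

```text
{'time': 0.0, 'joint_pos': array([ 1.10996241e+00,  5.33675936e-02,  1.61428763e+00,  1.48561919e-05,
        1.47602417e+00, -1.19006817e-01]), 'joint_vel': array([-0.00179076, -0.00100669,  0.00176411, -0.00179969, -0.00144981,
       -0.00205599]), 'joint_efforts': array([-1.71230590e-04, -3.93691134e+01, -3.70174062e+01, -2.07357944e-04,
        7.12971363e-03, -7.77281429e-06]), 'tool_pos': array([0.20922471, 0.58827473, 0.23006018]), 'tool_rot': array([-3.05360117e-04,  1.70083265e-01,  9.85429142e-01, -9.97713958e-04]), 'contact_force': array([-0.31763891, -0.38969576, -0.32620538]), 'ft_torque': array([-0.00835228,  0.01788221,  0.00618174]), 'gripper_width': 1.006155080390429}
0.0187
scene {'mtx': array([[438.15477421,   0.        , 279.90419684],
       [  0.        , 438.15477421, 204.90608883],
       [  0.        ,   0.        ,   1.        ]]), 'world_from_camera': array([[-0.5793496 , -0.50806521,  0.63735688,  1.14943534],
       [ 0.81476489, -0.33927543,  0.47015994,  0.53733299],
       [-0.02263238,  0.79168297,  0.61051277,  0.64224342],
       [ 0.        ,  0. 
[... 909 characters left out ...]
87), ([102.0, 115.0, 142.0, 154.0], 0.68), ([120.0, 245.0, 156.0, 281.0], 0.61), ([302.0, 153.0, 361.0, 227.0], 0.18)]
round_hotplate [([200.0, 151.0, 257.0, 231.0], 0.6)]
square_hotplate [([304.0, 153.0, 358.0, 228.0], 0.95), ([122.0, 193.0, 152.0, 218.0], 0.71)]
wrist {'mtx': array([[376.31823774,   0.        , 276.72389792],
       [  0.        , 376.31823774, 211.356079  ],
       [  0.        ,   0.        ,   1.        ]]), 'world_from_camera': array([[ 0.33518321, -0.89336478, -0.29925172,  0.13254541],
       [ 0.94215237,  0.31818435,  0.10539275,  0.6166017 ],
       [ 0.00106304, -0.3172666 ,  0.94833579,  0.3739988 ],
       [ 0.        ,  0.        ,  0.        ,  1.        ]])}
```

View pics/scene0.png

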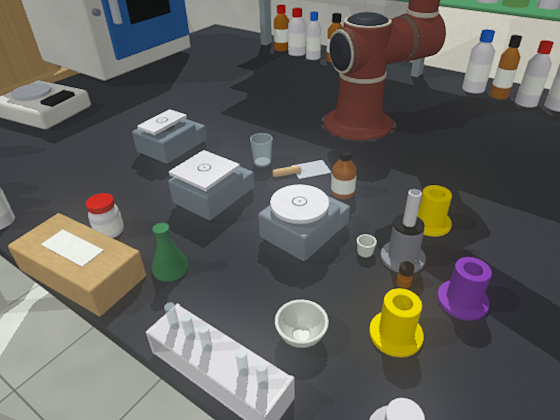

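View pics/top0.png

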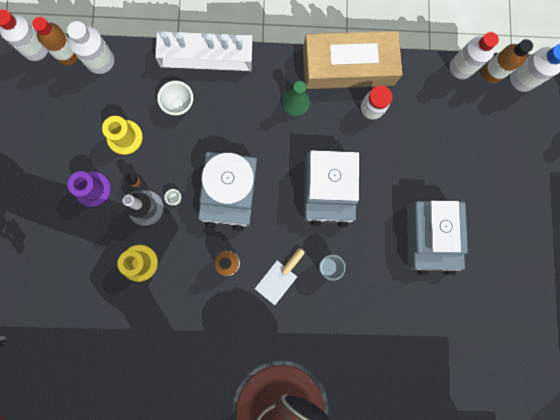

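View pics/wrist0.png

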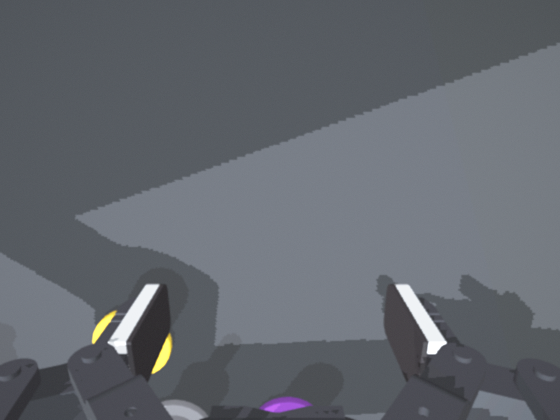

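Candidates for the holder: the grey tube at scene (405,240) / top (145,207), which has the probe in it; purple at scene (470,287); yellow at scene (435,208) and (400,320). By the description it is the grey one. For the hotplates, top-view ring (228,178) is the round plate, (335,175) the square one, and (446,226) the oblong decoy.

```bash
cat > h.py <<'E'
import numpy as np
def load(n,t='0'):
    return np.load(f"pics/{n}{t}_d.npy"),dict(np.load(f"pics/{n}{t}_c.npz"))
def cloud(d,c):
    K=c["mtx"];T=c["world_from_camera"];v,u=np.indices(d.shape)
    P=np.stack([(u-K[0,2])/K[0,0]*d,-(v-K[1,2])/K[1,1]*d,-d],-1)
    W=P@T[:3,:3].T+T[:3,3];W[d<=0]=np.nan;return W
def plane_at(u,v,z,c):
    K=c["mtx"];T=c["world_from_camera"]
    r=T[:3,:3]@np.array([(u-K[0,2])/K[0,0],-(v-K[1,2])/K[1,1],-1]);s=(z-T[2,3])/r[2];return T[:3,3]+s*r
E
python3 - <<'E'
from h import *
import cv2
pts={"top":{"round":(228,178),"sq":(335,175),"obl":(446,226)},"scene":{"round":(300,203),"sq":(204,168)}}
for n in("top","scene"):
    d,c=load(n);W=cloud(d,c);img=cv2.imread(f"pics/{n}0.png")
    for k,(u,v) in pts[n].items():
        print(n,k,W[v,u].round(4),plane_at(u,v,.1,c).round(4))
        # plate centre: top-face points nearby
        P=W[v-50:v+50,u-50:u+50].reshape(-1,3);P=P[(abs(P[:,2]-W[v,u,2])<.006)]
        q=P[:,:2].astype(np.float32);print("   minrect",cv2.minAreaRect(q),"circ",cv2.minEnclosingCircle(q))
    # holder region
    x0,y0=(110,185) if n=="top" else (375,180)
    S=W[y0:y0+90 if n=="scene" else y0+45,x0:x0+60];B=S.reshape(-1,3)
    for lo,hi in((.001,.02),(.04,.075),(.08,.095),(.1,.155),(.155,.175)):
        Q=B[(B[:,2]>lo)&(B[:,2]<hi)];print(n,lo,hi,len(Q),np.median(Q,0).round(4),Q.min(0).round(3),Q.max(0).round(3)) if len(Q) else 0
    cr=img[y0-20:y0+90,x0-20:x0+90];cv2.imwrite(f"pics/crop_{n}.png",cv2.resize(cr,None,fx=5,fy=5,interpolation=2))
a=cv2.imread("pics/crop_top.png");b=cv2.imread("pics/crop_scene.png")
cv2.imwrite("pics/crop.png",cv2.resize(np.hstack([a,b]),(800,400)))
E
```

```text
top round [0.5479 0.1443 0.0988] [0.5477 0.1442 0.1   ]
   minrect ((0.5470442771911621, 0.1464460790157318), (0.11785294860601425, 0.11717518419027328), 2.08115553855896) circ ((0.5476898550987244, 0.14573898911476135), 0.06040940433740616)
top sq [ 0.5639 -0.1081  0.0999] [ 0.5639 -0.1081  0.1   ]
   minrect ((0.5628045201301575, -0.10638751089572906), (0.11504820734262466, 0.11610358208417892), 89.8425064086914) circ ((0.5628072023391724, -0.10644681751728058), 0.08037950843572617)
top obl [ 0.4508 -0.3711  0.1029] [ 0.4511 -0.3723  0.1   ]
   minrect ((0.4503461420536041, -0.3709908127784729), (0.12028390169143677, 0.0674838051199913), 1.3815571069717407) circ ((0.4505751132965088, -0.371408075094223), 0.06682062149047852)
top 0.001 0.02 1052 [0.474  0.3525 0.0036] [0.426 0.295 0.001] [0.543 0.448 0.02 ]
top 0.04 0.075 84 [0.4703 0.3301 0.0568] [0.451 0.325 0.041] [0.507 0.359 0.074]
top 0.08 0.095 363 [0.4728 0.3462 0.0915] [0.45  0.323 0.082] [0.51  0.381 0.095]
top 0.1 0.155 77 [0.4735 0.3441 0.1274] [0.467 0.341 0.101] [0.489 0.36  0.155]
top 0.155 0.175 106 [0.4776 0.3521 0.
[... 260 characters left out ...]
48596), 0.12899208068847656)
scene sq [ 0.5694 -0.1028  0.1021] [ 0.5671 -0.1053  0.1   ]
   minrect ((0.5281440615653992, -0.22128544747829437), (0.38397279381752014, 0.14346933364868164), 71.69470977783203) circ ((0.5377498865127563, -0.22446328401565552), 0.19384035468101501)
scene 0.001 0.02 1538 [0.4071 0.3112 0.0024] [0.181 0.186 0.001] [0.544 0.418 0.02 ]
scene 0.04 0.075 773 [0.5069 0.3629 0.0546] [0.328 0.327 0.04 ] [0.564 0.397 0.075]
scene 0.08 0.095 667 [0.4893 0.3544 0.0903] [0.32  0.323 0.08 ] [0.515 0.384 0.095]
scene 0.1 0.155 297 [0.4917 0.3551 0.1283] [0.481 0.341 0.1  ] [0.497 0.364 0.155]
scene 0.155 0.175 130 [0.4885 0.3534 0.1648] [0.472 0.341 0.155] [0.495 0.364 0.168]
```

View pics/crop.png

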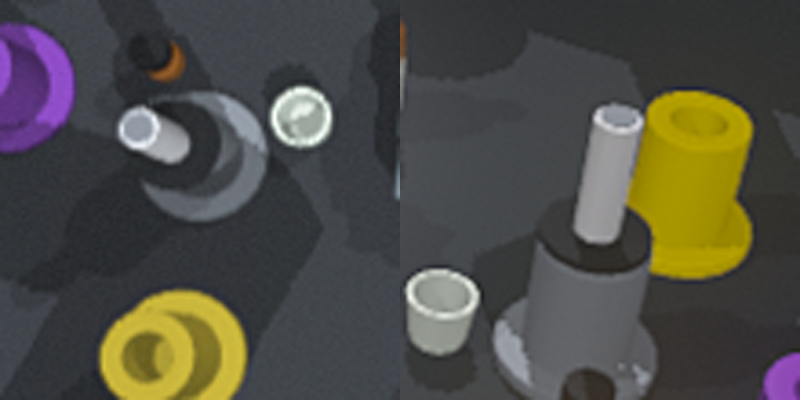

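Close crop confirms it: grey tube with the black flange and white handle, vial and crucible beside it. I'll move above and check with the wrist camera.

Request:
play_rows(deltas=[[[0.05,-0.045,0.01],0],[[0.1,-0.085,0.02],0],[[0.145,-0.125,0.02],0],[[0.19,-0.165,0.02],0],[[0.21,-0.185,0.02],0]], grip=1)

```text
time: 1.18
tool_pos: [0.4215, 0.4017, 0.2516]
tool_rot: [0.0, 0.171, 0.985, 0.0]
contact_force: [0.1, 0.4, -0.5]
gripper_width: 1.001
```

```bash
python3 - <<'E'
from plant import status, grab_frame, camera_params, boxes_of
import cv2,numpy as np
from h import *
print(status.state()["tool_pos"])
n="wrist"
p,d=grab_frame(n);cv2.imwrite(f"pics/{n}1.png",p);np.save(f"pics/{n}1_d.npy",d)
c=camera_params(n);np.savez(f"pics/{n}1_c.npz",**{k:np.array(v) for k,v in c.items()})
print([(np.round(b["box"]).tolist(),round(b["confidence"],2)) for b in boxes_of(n,"probe")])
W=cloud(d,c)
Q=W[(abs(W[...,2]-.165)<.004)&(abs(W[...,0]-.48)<.03)&(abs(W[...,1]-.353)<.03)]
print(len(Q),Q.min(0),Q.max(0),cv2.minEnclosingCircle(Q[:,:2].astype(np.float32)) if len(Q) else 0)
# refine rings in static cams
for n,l in(("top",((228,178),(335,175))),("scene",((300,203),(204,168)))):
    im=cv2.imread(f"pics/{n}0.png")
    for u,v in l:
        cr=im[v-20:v+20,u-20:u+20];cv2.imwrite(f"pics/r_{n}_{u}.png",cv2.resize(cr,None,fx=10,fy=10,interpolation=0))
L=[cv2.imread(f"pics/r_{x}.png") for x in("top_228","top_335","scene_300","scene_204")]
cv2.imwrite("pics/rings.png",np.vstack([np.hstack(L[:2]),np.hstack(L[2:])])[::1,::1][:800,:800]); 
a=cv2.imread("pics/rings.png");cv2.imwrite("pics/rings.png",cv2.resize(a,(600,600)))
E
```

```text
[0.42153873 0.40172454 0.25159336]
[([215.0, 233.0, 281.0, 328.0], 0.59)]
790 [0.47102066 0.33841003 0.16101719] [0.49459549 0.36272158 0.16774737] ((0.48287269473075867, 0.3505520522594452), 0.012270533479750156)
```

View pics/wrist1.png

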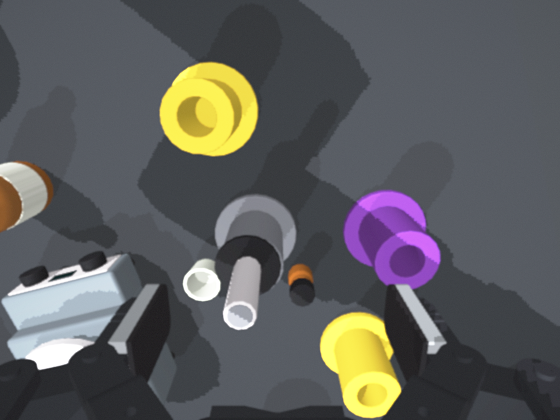

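View pics/rings.png

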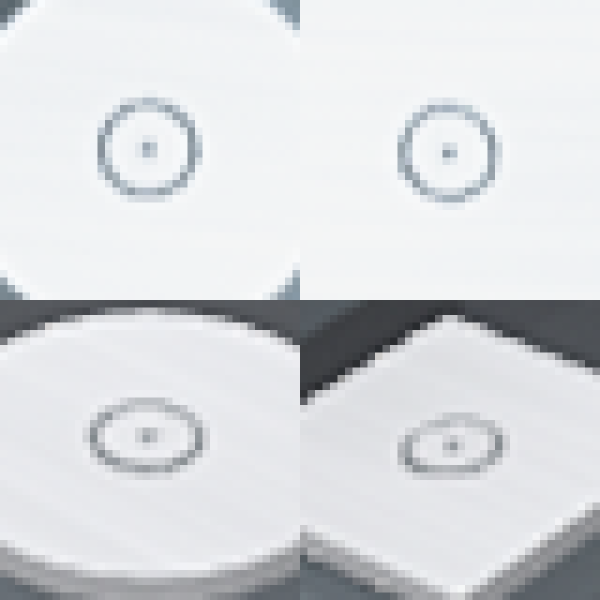

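The wrist view shows the handle top at (240,317) between the open fingers, rising from the grey foot at (255,230). The ring dots are sharp in both fixed cameras.

```bash
python3 - <<'E'
from h import *
import cv2
for n,l in(("top",((227.1,177.2),(334.3,174.9))),("scene",((299.1,200.5),(203.8,166.8)))):
    c=load(n)[1]
    for u,v in l: print(n,plane_at(u,v,.1,c).round(4))
# flange (dark disc top z~.091) and tube/foot via wrist
d,c=load("wrist","1");W=cloud(d,c)
for n in("top","scene"):
    dd,cc=load(n);Wn=cloud(dd,cc)
    m=(abs(Wn[...,2]-.165)<.005)&(abs(Wn[...,0]-.48)<.03)&(abs(Wn[...,1]-.353)<.03)
    print(n,"handle top",cv2.minEnclosingCircle(Wn[m][:,:2].astype(np.float32)))
    m=(abs(Wn[...,2]-.091)<.006)&(abs(Wn[...,0]-.48)<.05)&(abs(Wn[...,1]-.353)<.05)
    print(n,"flange",cv2.minEnclosingCircle(Wn[m][:,:2].astype(np.float32)))
for z,r in((.091,.006),(.010,.01)):
    m=(abs(W[...,2]-z)<r)&(abs(W[...,0]-.48)<.055)&(abs(W[...,1]-.353)<.055)
    q=W[m];print(z,m.sum(),np.median(q,0),cv2.minEnclosingCircle(q[:,:2].astype(np.float32)))
# foot via network outline not fresh; ellipse of foot by colour later
E
```

```text
top [0.5495 0.1463 0.1   ]
top [ 0.5641 -0.1064  0.1   ]
scene [0.5494 0.1439 0.1   ]
scene [ 0.5636 -0.1092  0.1   ]
top handle top ((0.47835662961006165, 0.3526444435119629), 0.012049638666212559)
top flange ((0.4796379804611206, 0.35319000482559204), 0.030852630734443665)
scene handle top ((0.4829244017601013, 0.3520653545856476), 0.012185339815914631)
scene flange ((0.4851568043231964, 0.35194286704063416), 0.03207184374332428)
0.091 2280 [0.47437867 0.35829502 0.0908891 ] ((0.48374632000923157, 0.351559579372406), 0.03100280836224556)
0.01 3726 [0.4575994  0.37220832 0.00840142] ((0.47966158390045166, 0.3531457185745239), 0.07659920305013657)
```

```bash
python3 - <<'E'
from h import *
from scipy.optimize import least_squares
for n,t in(("top","0"),("scene","0"),("wrist","1")):
    d,c=load(n,t);W=cloud(d,c)
    for lo,hi,R in((.025,.078,.03),):
        m=(W[...,2]>lo)&(W[...,2]<hi)&(np.hypot(W[...,0]-.481,W[...,1]-.352)<.042)
        q=W[m]
        f=lambda p:np.hypot(q[:,0]-p[0],q[:,1]-p[1])-R
        s=least_squares(f,[.481,.352],loss="soft_l1",f_scale=.002)
        print(n,len(q),s.x.round(4),np.abs(s.fun).mean().round(4))
    # handle
    m=(W[...,2]>.1)&(W[...,2]<.16)&(np.hypot(W[...,0]-.481,W[...,1]-.352)<.025);q=W[m]
    s=least_squares(lambda p:np.hypot(q[:,0]-p[0],q[:,1]-p[1])-.012,[.481,.352],loss="soft_l1",f_scale=.002);print("  handle",len(q),s.x.round(4),np.abs(s.fun).mean().round(4))
E
```

```text
top 125 [0.4813 0.3559] 0.0003
  handle 85 [0.479 0.354] 0.0003
scene 624 [0.4839 0.3538] 0.0007
  handle 327 [0.4816 0.352 ] 0.0008
wrist 1029 [0.4861 0.3522] 0.0002
  handle 1108 [0.4836 0.3504] 0.0003
```

Request:
play_rows(deltas=[[[0.03,-0.025,0],0],[[0.06,-0.05,-0.02],0],[[0.06,-0.05,-0.07],0],[[0.06,-0.05,-0.12],0],[[0.06,-0.05,-0.14],0]])

```text
time: 1.9
tool_pos: [0.4769, 0.3535, 0.1076]
tool_rot: [-0.002, 0.17, 0.986, -0.002]
contact_force: [-0.1, 0.1, -0.7]
gripper_width: 1.0
```

Request:
play_rows(deltas=[[[0,0,0],0],[[0,0,0],0],[[0,0,0],0],[[0,0,0],0],[[0,0,0],0]], grip=-1)

```text
time: 2.52
tool_pos: [0.4808, 0.3547, 0.1139]
tool_rot: [0.002, 0.17, 0.985, 0.001]
contact_force: [-1.4, 0.3, 6.1]
gripper_width: 0.269
```

Request:
play_rows(deltas=[[[0,0,0],0],[[0,0,0],0]])

```text
time: 2.78
tool_pos: [0.4808, 0.3547, 0.1138]
tool_rot: [0.002, 0.17, 0.985, 0.001]
contact_force: [-0.4, -0.4, 5.8]
gripper_width: 0.268
```

Request:
play_rows(deltas=[[[0,0,0.015],0],[[0,0,0.05],0],[[0,0,0.095],0],[[0,0,0.13],0],[[0,0,0.14],0]])

```text
time: 3.4
tool_pos: [0.4805, 0.3544, 0.255]
tool_rot: [0.002, 0.17, 0.985, 0.002]
contact_force: [0.6, -0.1, -1.5]
gripper_width: 0.269
```

Request:
play_rows(deltas=[[[0,0,0],0],[[0,0,0],0]])

```text
time: 3.65
tool_pos: [0.4785, 0.3533, 0.2488]
tool_rot: [-0.002, 0.17, 0.985, -0.001]
contact_force: [-0.2, 0.2, -1.4]
gripper_width: 0.265
```

```bash
python3 - <<'E'
from plant import status, grab_frame, camera_params
import cv2,numpy as np
from h import *
from scipy.optimize import least_squares
s=status.state();print(s["tool_pos"],s["tool_rot"],s["contact_force"],s["gripper_width"])
for n in("scene","top"):
    p,d=grab_frame(n);np.save(f"pics/{n}2_d.npy",d);cv2.imwrite(f"pics/{n}2.png",p)
    c=camera_params(n);np.savez(f"pics/{n}2_c.npz",**c);W=cloud(d,c);t=s["tool_pos"]
    for lo,hi,R in((.155,.22,.005),(.232,.25,.012)):
        m=(W[...,2]>lo)&(W[...,2]<hi)&(np.hypot(W[...,0]-t[0],W[...,1]-t[1])<.022);q=W[m]
        if len(q)<8: continue
        f=least_squares(lambda p:np.hypot(q[:,0]-p[0]-p[2]*(q[:,2]-lo),q[:,1]-p[1]-p[3]*(q[:,2]-lo))-R,[t[0],t[1],0,0],loss="soft_l1",f_scale=.002)
        print(n,lo,len(q),f.x.round(4),q[:,2].min(),np.abs(f.fun).mean())
p=cv2.imread("pics/scene2.png");cv2.imwrite("pics/scene2c.png",cv2.resize(p[90:290,340:540],(700,600)[:1]*1+(600,)))
E
```

```text
[0.47852427 0.35327121 0.24875901] [-0.00156953  0.17010726  0.9854235  -0.00125678] [-0.19594917  0.22067042 -1.41084987] 0.2654416584913107
scene 0.155 120 [0.4792 0.3523 0.0262 0.0028] 0.15597564212240556 0.0007468759095002923
scene 0.232 122 [0.48   0.3525 0.0116 0.0434] 0.23200844013002597 0.0009887287829381019
```

View pics/scene2c.png

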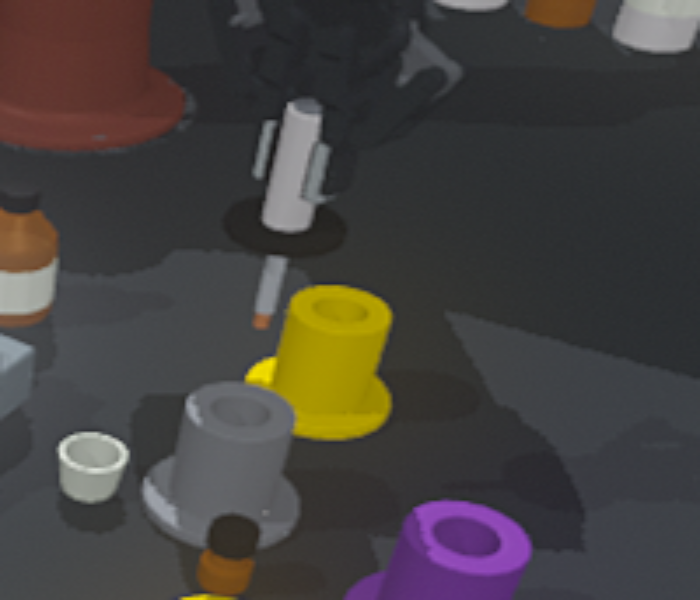

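Scene crop: the probe is clamped upright in the jaws with its tip free of everything, and the grey holder stands empty. On to the round plate.

Request:
play_rows(deltas=[[[0.013,-0.04,0],0],[[0.031,-0.09,0],0],[[0.049,-0.145,0],0],[[0.063,-0.185,0],0],[[0.071,-0.208,0],0]])

```text
time: 4.38
tool_pos: [0.5505, 0.1437, 0.2499]
tool_rot: [-0.001, 0.171, 0.985, -0.0]
contact_force: [0.3, 0.8, -0.3]
gripper_width: 0.268
```

Request:
play_rows(deltas=[[[0,0,-0.01],0],[[0,0,-0.025],0],[[0,0,-0.03],0],[[0,0,-0.03],0]])

```text
time: 4.88
tool_pos: [0.5497, 0.1466, 0.2201]
tool_rot: [-0.001, 0.169, 0.986, -0.0]
contact_force: [-0.2, -0.7, -0.4]
gripper_width: 0.263
```

```bash
cat > look.py <<'E'
import sys
from plant import status, grab_frame, camera_params
import cv2,numpy as np
from h import *
from scipy.optimize import least_squares
def look(tag,zlo,zhi,crops):
    s=status.state();print(s["tool_pos"],s["contact_force"],s["gripper_width"]);t=s["tool_pos"];L=[]
    for n in("scene","top"):
        p,d=grab_frame(n);np.save(f"pics/{n}{tag}_d.npy",d);cv2.imwrite(f"pics/{n}{tag}.png",p)
        c=camera_params(n);np.savez(f"pics/{n}{tag}_c.npz",**c);W=cloud(d,c)
        m=(W[...,2]>zlo)&(W[...,2]<zhi)&(np.hypot(W[...,0]-t[0],W[...,1]-t[1])<.022);q=W[m]
        if len(q)>8:
            f=least_squares(lambda p:np.hypot(q[:,0]-p[0],q[:,1]-p[1])-.005,[t[0],t[1]],loss="soft_l1",f_scale=.002)
            print(n,"stem",len(q),f.x.round(4),"zmin",q[:,2].min().round(4))
        u,v,h=crops[n];L.append(cv2.resize(p[max(0,v-h):v+h,max(0,u-h):u+h],(400,400),interpolation=cv2.INTER_CUBIC))
    cv2.imwrite(f"pics/look{tag}.png",np.hstack(L))
E
python3 -c "
from look import look
look('3',.108,.17,{'scene':(300,180,50),'top':(228,178,50)})"
```

```text
[0.54968165 0.14657087 0.22006806] [-0.21030023 -0.65881063 -0.43408055] 0.2632436707190179
scene stem 93 [0.5511 0.1458] zmin 0.1226
```

View pics/look3.png

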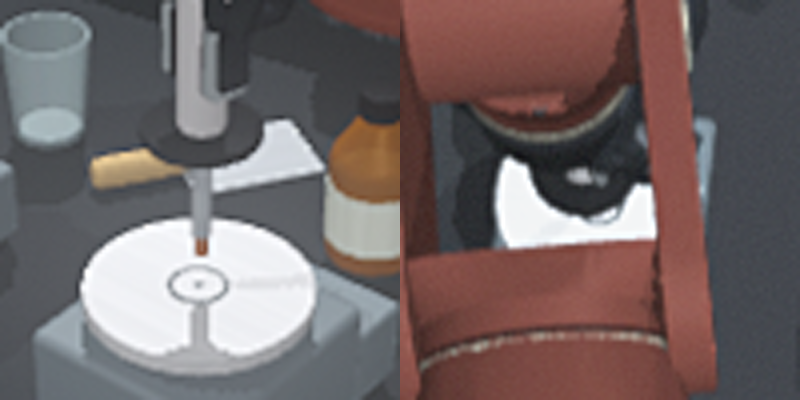

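Left crop: the tip hovers right over the ring (scene crop ring at (198,285), tip at (201,250)), about 2 mm off by the depth fit. Descending.

Request:
play_rows(deltas=[[[-0.001,-0.001,-0.006],0],[[-0.001,-0.001,-0.012],0],[[-0.001,-0.001,-0.018],0],[[-0.001,-0.001,-0.022],0],[[-0.001,-0.001,-0.022],0]])

```text
time: 5.6
tool_pos: [0.5494, 0.1448, 0.199]
tool_rot: [-0.0, 0.17, 0.985, -0.0]
contact_force: [-0.5, -0.4, -0.8]
gripper_width: 0.268
```

Request:
play_rows(deltas=[[[0,0,-0.002],0],[[0,0,-0.004],0],[[0,0,-0.004],0]])

```text
time: 5.98
tool_pos: [0.5497, 0.1448, 0.1957]
tool_rot: [0.0, 0.17, 0.985, 0.0]
contact_force: [-0.6, -1.2, 1.1]
gripper_width: 0.267
```

Request:
play_rows(deltas=[[[0,0,-0.001],0],[[0,0,-0.001],0],[[0,0,-0.001],0],[[0,0,-0.001],0],[[0,0,-0.001],0]])

```text
time: 6.6
tool_pos: [0.5496, 0.1449, 0.1944]
tool_rot: [0.0, 0.17, 0.985, 0.0]
contact_force: [-1.0, -0.8, 1.9]
gripper_width: 0.264
```

```bash
python3 -c "
from look import look
look('4',.106,.15,{'scene':(300,190,40),'top':(228,178,50)})"
```

```text
[0.54961211 0.14485364 0.19444593] [-1.01079508 -0.76816759  1.87544034] 0.26428540979377846
scene stem 84 [0.551 0.144] zmin 0.1062
```

View pics/look4.png

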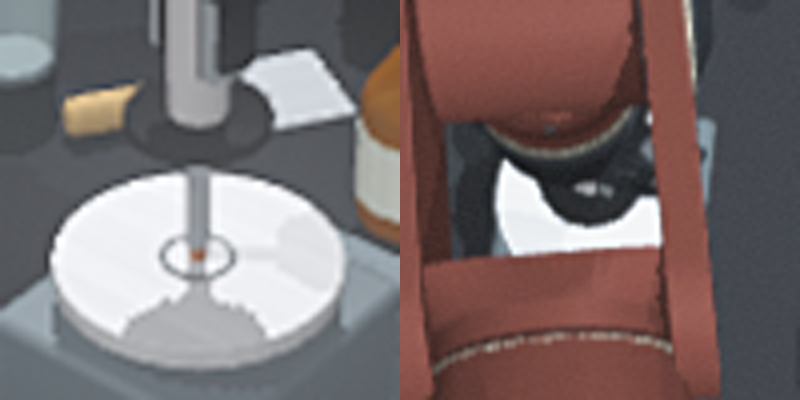

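The tip sits at the ring's centre (crop (198,256)) with about 3 N of spring force and has been there over 0.7 s. Lifting and moving to the square plate.

Request:
play_rows(deltas=[[[0,0,0.01],0],[[0,0,0.035],0],[[0.002,-0.03,0.05],0],[[0.005,-0.08,0.05],0],[[0.008,-0.135,0.05],0]])

```text
time: 7.32
tool_pos: [0.5572, 0.009, 0.2445]
tool_rot: [-0.0, 0.169, 0.986, 0.0]
contact_force: [0.5, 0.0, -0.7]
gripper_width: 0.264
```

Request:
play_rows(deltas=[[[0.003,-0.055,0],0],[[0.005,-0.095,0],0],[[0.006,-0.118,0],0],[[0.006,-0.118,-0.015],0],[[0.006,-0.118,-0.03],0]])

```text
time: 7.95
tool_pos: [0.563, -0.1074, 0.2127]
tool_rot: [-0.001, 0.17, 0.985, 0.0]
contact_force: [0.7, 0.1, -0.9]
gripper_width: 0.265
```

Request:
play_rows(deltas=[[[0,0,0],0],[[0,0,0],0]])

```text
time: 8.2
tool_pos: [0.5634, -0.1073, 0.2141]
tool_rot: [-0.0, 0.169, 0.986, 0.0]
contact_force: [0.3, -0.3, -0.8]
gripper_width: 0.265
```

```bash
python3 -c "
from look import look
look('5',.106,.15,{'scene':(204,150,40),'top':(335,175,50)})"
```

```text
[ 0.56343978 -0.10727018  0.21407941] [ 0.2643788  -0.26675798 -0.77465956] 0.26505405843514457
scene stem 52 [ 0.5645 -0.1082] zmin 0.1177
```

View pics/look5.png

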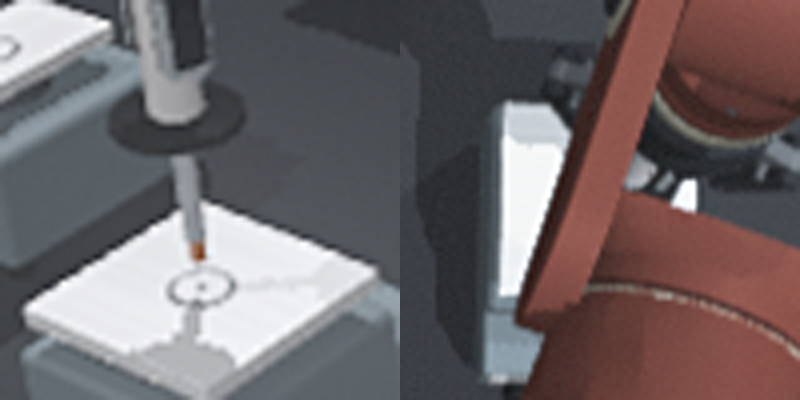

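The tip is over the square plate's ring (crop tip (198,252), ring (201,287)). Descending 20 mm and holding.

Request:
play_rows(deltas=[[[0,0,-0.006],0],[[0,0,-0.012],0],[[0,0,-0.016],0],[[0,0,-0.019],0],[[0,0,-0.019],0]])

```text
time: 8.93
tool_pos: [0.5635, -0.1082, 0.1955]
tool_rot: [-0.0, 0.17, 0.985, 0.0]
contact_force: [-1.3, 0.7, 2.5]
gripper_width: 0.267
```

Request:
play_rows(deltas=[[[0,0,-0.001],0],[[0,0,-0.001],0],[[0,0,-0.001],0],[[0,0,-0.001],0],[[0,0,-0.001],0]])

```text
time: 9.55
tool_pos: [0.5635, -0.1082, 0.1944]
tool_rot: [0.0, 0.17, 0.985, -0.0]
contact_force: [-1.1, 0.7, 1.8]
gripper_width: 0.266
```

```bash
python3 -c "
from look import look
look('6',.106,.15,{'scene':(204,160,40),'top':(335,175,50)})"
```

```text
[ 0.56351604 -0.10818449  0.19437495] [-1.11001932  0.72419068  1.78534699] 0.2659065008788258
scene stem 75 [ 0.5643 -0.1088] zmin 0.107
```

View pics/look6.png

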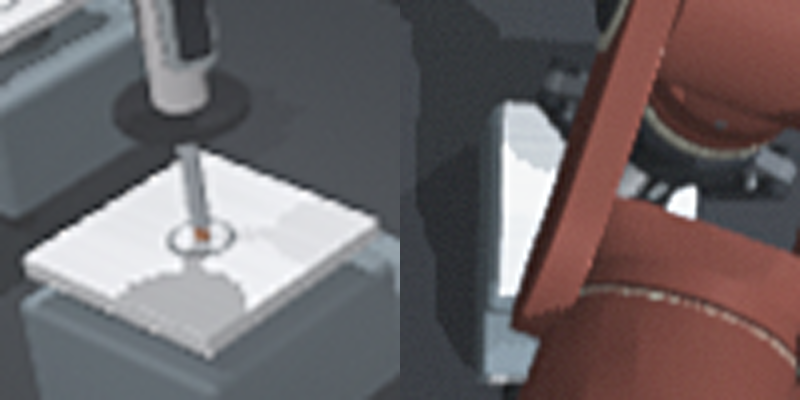

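Tip within the ring on the square plate at crop (202,235), held with spring force. Now back to the holder.

Request:
play_rows(deltas=[[[0,0,0.01],0],[[0,0,0.035],0],[[-0.003,0.025,0.06],0],[[-0.012,0.075,0.062],0],[[-0.022,0.13,0.062],0]])

```text
time: 10.28
tool_pos: [0.5416, 0.0226, 0.2571]
tool_rot: [0.001, 0.171, 0.985, 0.0]
contact_force: [0.3, 0.6, -0.9]
gripper_width: 0.267
```

Request:
play_rows(deltas=[[[-0.01,0.055,0],0],[[-0.02,0.11,0],0],[[-0.029,0.165,0],0],[[-0.038,0.22,0],0],[[-0.046,0.265,0],0]])

```text
time: 10.9
tool_pos: [0.4949, 0.2888, 0.2564]
tool_rot: [0.0, 0.17, 0.986, 0.0]
contact_force: [0.3, 0.2, -0.9]
gripper_width: 0.265
```

Request:
play_rows(deltas=[[[-0.006,0.035,0],0],[[-0.01,0.058,0],0],[[-0.0125,0.067,0],0],[[-0.0125,0.067,0],0],[[-0.0125,0.067,0],0]])

```text
time: 11.52
tool_pos: [0.4833, 0.353, 0.2563]
tool_rot: [0.0, 0.171, 0.985, -0.0]
contact_force: [0.7, -0.7, -1.4]
gripper_width: 0.266
```

```bash
python3 -c "
from look import look
look('7',.16,.21,{'scene':(405,210,60),'top':(135,195,50)})"
python3 - <<'E'
from h import *
from scipy.optimize import least_squares
for n in("scene","top"):
    d,c=load(n,"7");W=cloud(d,c)
    m=(W[...,2]>.025)&(W[...,2]<.078)&(np.hypot(W[...,0]-.482,W[...,1]-.353)<.042);q=W[m]
    if len(q)<20: continue
    s=least_squares(lambda p:np.hypot(q[:,0]-p[0],q[:,1]-p[1])-.03,[.481,.352],loss="soft_l1",f_scale=.002);print(n,"tube",len(q),s.x.round(4))
    m=(abs(W[...,2]-.085)<.004)&(np.hypot(W[...,0]-.482,W[...,1]-.353)<.042);q=W[m]
    import cv2;print("rim",len(q),cv2.minEnclosingCircle(q[:,:2].astype(np.float32)))
E
```

```text
[0.48326647 0.35299389 0.25628413] [ 0.66244252 -0.72781213 -1.36443931] 0.266077358510105
scene stem 125 [0.4849 0.3524] zmin 0.1601
scene tube 720 [0.4846 0.3538]
rim 407 ((0.48570922017097473, 0.3549744784832001), 0.03057299368083477)
top tube 222 [0.4803 0.3539]
rim 291 ((0.4808901846408844, 0.35472139716148376), 0.029895473271608353)
```

View pics/look7.png

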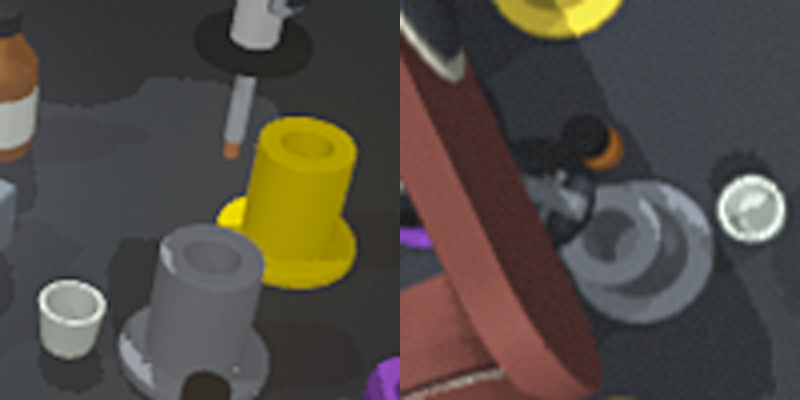

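Scene fit puts the stem 1.5 mm off the tube axis in y, well inside the bore clearance. Lowering.

Request:
play_rows(deltas=[[[0,0.0015,-0.03],0],[[0,0.0015,-0.065],0],[[0,0.0015,-0.1],0],[[0,0.0015,-0.125],0],[[0,0.0015,-0.137],0]])

```text
time: 12.25
tool_pos: [0.4824, 0.3543, 0.1175]
tool_rot: [-0.001, 0.171, 0.985, -0.001]
contact_force: [1.2, 0.3, -0.8]
gripper_width: 0.265
```

Request:
play_rows(deltas=[[[0,0,-0.002],0],[[0,0,-0.004],0],[[0,0,-0.005],0],[[0,0,-0.005],0]])

```text
time: 12.75
tool_pos: [0.4833, 0.3555, 0.1151]
tool_rot: [0.0, 0.17, 0.985, 0.0]
contact_force: [0.5, -0.7, -0.7]
gripper_width: 0.265
```

Request:
play_rows(deltas=[[[0,0,-0.001],0],[[0,0,-0.002],0],[[0,0,-0.002],0]])

```text
time: 13.12
tool_pos: [0.4832, 0.3556, 0.1139]
tool_rot: [0.0, 0.17, 0.985, 0.0]
contact_force: [-2.3, -1.0, 6.8]
gripper_width: 0.267
```

Flange seated (force +7 N at the same height as the original grasp). Releasing.

Request:
play_rows(deltas=[[[0,0,0],0],[[0,0,0],0],[[0,0,0],0],[[0,0,0],0],[[0,0,0],0]], grip=1)

```text
time: 13.75
tool_pos: [0.483, 0.3553, 0.1122]
tool_rot: [-0.0, 0.17, 0.985, -0.0]
contact_force: [0.4, 0.8, 1.2]
gripper_width: 0.996
```

Request:
play_rows(deltas=[[[0,0,0.02],0],[[0,0,0.05],0],[[0,0,0.09],0],[[0,0,0.13],0],[[0,0,0.15],0]])

```text
time: 14.38
tool_pos: [0.484, 0.356, 0.267]
tool_rot: [0.002, 0.17, 0.985, 0.002]
contact_force: [-0.9, 0.3, -0.2]
gripper_width: 1.001
```

Request:
play_rows(deltas=[[[-0.03,0.03,0],0],[[-0.07,0.07,0],0],[[-0.1,0.1,0],0],[[-0.12,0.12,0],0],[[-0.12,0.12,0],0]])

```text
time: 15.0
tool_pos: [0.3615, 0.4762, 0.2621]
tool_rot: [-0.0, 0.169, 0.986, -0.0]
contact_force: [1.2, 0.4, -0.3]
gripper_width: 0.998
```

```bash
python3 - <<'E'
from h import *
from look import look
from scipy.optimize import least_squares
look('8',.5,.6,{'scene':(405,230,60),'top':(140,200,50)})
for n in("scene","top"):
    d,c=load(n,"8");W=cloud(d,c)
    for nm,lo,hi,R in(("tube",.025,.078,.03),("handle",.1,.16,.012)):
        m=(W[...,2]>lo)&(W[...,2]<hi)&(np.hypot(W[...,0]-.482,W[...,1]-.353)<.042);q=W[m]
        s=least_squares(lambda p:np.hypot(q[:,0]-p[0]-p[2]*(q[:,2]-lo),q[:,1]-p[1]-p[3]*(q[:,2]-lo))-R,[.481,.352,0,0],loss="soft_l1",f_scale=.002);print(n,nm,len(q),s.x.round(4))
    m=(W[...,2]>.1)&(np.hypot(W[...,0]-.482,W[...,1]-.353)<.03);print("top z",np.percentile(W[m][:,2],98).round(4))
E
```

```text
[0.36147434 0.47621216 0.2620677 ] [ 1.19727479  0.39689945 -0.25577138] 0.9979405580825493
scene tube 632 [ 0.484   0.3534 -0.0008  0.0117]
scene handle 330 [ 0.4848  0.3549  0.002  -0.0016]
top z 0.1669
top tube 135 [ 0.4812  0.356   0.0013 -0.0034]
top handle 86 [ 0.4822  0.3569  0.0009 -0.0047]
top z 0.1684
```

View pics/look8.png

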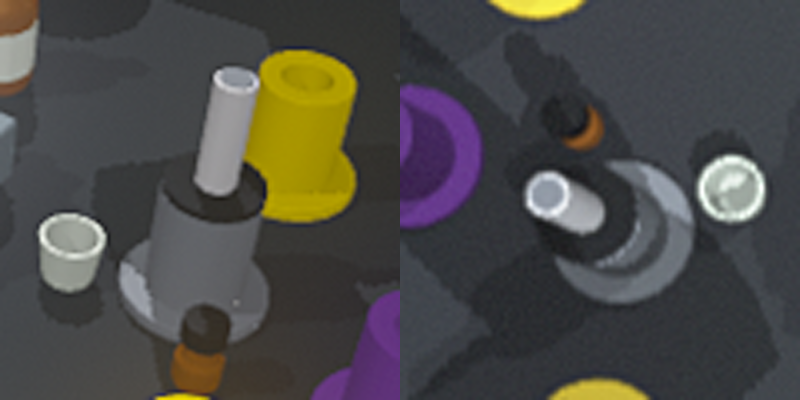

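The thermometer hangs upright in the grey holder with its flange on the rim. Vial and crucible are undisturbed, and the gripper is well clear.

```bash
python3 -c "
from plant import ticket
print(ticket.job_done())"
```

```text
the job is handed in; nothing more can be done
None
```

The job is done and handed in at about 15 s of the 54 s allowed. I took the thermometer from the grey holder and touched the round plate's ring, then the square plate's. Each touch lasted 0.6 s or more, with about 2 to 4 N of spring force. I then hung it back in its holder and let go.

- **Touches:** the scene camera showed the tip inside the ring during each touch, within about 2 mm of the centre. The arm hid both rings from the top camera at that point, so only one camera confirmed this.
- **Back in the holder:** both cameras show the handle upright (fitted lean under 0.3°), 1 to 2 mm from the tube's axis. The flange is on the rim, and the handle top is at about 167 mm against 165 mm nominal. The vial and crucible stand where they were, and the gripper is open and clear.
- **Disagreement:** the cameras differed by 2 to 5 mm in absolute position, so I relied on offsets measured within a single camera. No check failed.

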